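# Sort the ratchet clamps and set up the next sherd

## Task

Get the mending bench ready for the next join. First sort the ratchet clamps by their jaws, leaving the jaws as they are: lay those that stand open flat on the cork mat and those ratcheted shut flat on the floor of the plywood tray, none on top of another. Only then set the pottery sherd flat in the centre of the round mending stand, no edge overhanging.

Things in the scene. Friction and masses are not known exactly. Their poses are not given: they have to be found in the camera images.
- clamp_1_grip (a point): clamp 1, may be absent: black scissor-like ratchet clamp lying flat, 106 mm long, 0.11 kg, arms 14 mm high crossing at a pivot. Grip it by the steel wing nut on the pivot: 34 mm long (x), 14 mm thick (y), 16 to 44 mm above the underside. The point is the wing nut's centre, 30 mm above the underside; x to the jaw tips (45 mm off; handle ends 60 mm the other way), z up; 30 mm wide shut, 70 mm open
- clamp_1_jaw (a joint): angle of the jaws of clamp 1: 0 to 0.04 when ratcheted shut (pads touching), 0.46 to 0.58 when open (jaw tips 21 to 27 mm apart, handles spread); stiff, 0.3 N m
- clamp_2_grip (a point): clamp 2, may be absent: black scissor-like ratchet clamp lying flat, 106 mm long, 0.11 kg, arms 14 mm high crossing at a pivot. Grip it by the steel wing nut on the pivot: 34 mm long (x), 14 mm thick (y), 16 to 44 mm above the underside. The point is the wing nut's centre, 30 mm above the underside; x to the jaw tips (45 mm off; handle ends 60 mm the other way), z up; 30 mm wide shut, 70 mm open
- clamp_2_jaw (a joint): angle of the jaws of clamp 2: 0 to 0.04 when ratcheted shut (pads touching), 0.46 to 0.58 when open (jaw tips 21 to 27 mm apart, handles spread); stiff, 0.3 N m
- clamp_3_grip (a point): clamp 3, may be absent: black scissor-like ratchet clamp lying flat, 106 mm long, 0.11 kg, arms 14 mm high crossing at a pivot. Grip it by the steel wing nut on the pivot: 34 mm long (x), 14 mm thick (y), 16 to 44 mm above the underside. The point is the wing nut's centre, 30 mm above the underside; x to the jaw tips (45 mm off; handle ends 60 mm the other way), z up; 30 mm wide shut, 70 mm open
- clamp_3_jaw (a joint): angle of the jaws of clamp 3: 0 to 0.04 when ratcheted shut (pads touching), 0.46 to 0.58 when open (jaw tips 21 to 27 mm apart, handles spread); stiff, 0.3 N m
- clamp_4_grip (a point): clamp 4, may be absent: black scissor-like ratchet clamp lying flat, 106 mm long, 0.11 kg, arms 14 mm high crossing at a pivot. Grip it by the steel wing nut on the pivot: 34 mm long (x), 14 mm thick (y), 16 to 44 mm above the underside. The point is the wing nut's centre, 30 mm above the underside; x to the jaw tips (45 mm off; handle ends 60 mm the other way), z up; 30 mm wide shut, 70 mm open
- clamp_4_jaw (a joint): angle of the jaws of clamp 4: 0 to 0.04 when ratcheted shut (pads touching), 0.46 to 0.58 when open (jaw tips 21 to 27 mm apart, handles spread); stiff, 0.3 N m
- clamp_5_grip (a point): clamp 5, may be absent: black scissor-like ratchet clamp lying flat, 106 mm long, 0.11 kg, arms 14 mm high crossing at a pivot. Grip it by the steel wing nut on the pivot: 34 mm long (x), 14 mm thick (y), 16 to 44 mm above the underside. The point is the wing nut's centre, 30 mm above the underside; x to the jaw tips (45 mm off; handle ends 60 mm the other way), z up; 30 mm wide shut, 70 mm open
- clamp_5_jaw (a joint): angle of the jaws of clamp 5: 0 to 0.04 when ratcheted shut (pads touching), 0.46 to 0.58 when open (jaw tips 21 to 27 mm apart, handles spread); stiff, 0.3 N m
- clamp_6_grip (a point): clamp 6, may be absent: black scissor-like ratchet clamp lying flat, 106 mm long, 0.11 kg, arms 14 mm high crossing at a pivot. Grip it by the steel wing nut on the pivot: 34 mm long (x), 14 mm thick (y), 16 to 44 mm above the underside. The point is the wing nut's centre, 30 mm above the underside; x to the jaw tips (45 mm off; handle ends 60 mm the other way), z up; 30 mm wide shut, 70 mm open
- clamp_6_jaw (a joint): angle of the jaws of clamp 6: 0 to 0.04 when ratcheted shut (pads touching), 0.46 to 0.58 when open (jaw tips 21 to 27 mm apart, handles spread); stiff, 0.3 N m
- tray: plywood tray with low walls, fixed; 162 mm (x) by 212 mm (y) outside, walls 6 mm thick and 22 mm high, inner floor about 6 mm up; origin at the centre of its underside
- mat: flat cork mat without walls, fixed; 160 mm (x) by 210 mm (y), 4 mm thick; origin at the centre of its underside
- stand_top (a point): centre of the top of the mending stand, a fixed round wooden platform 104 mm across, 36 mm high, on a short steel column and foot
- sherd_mid (a point): the loose pottery sherd, the only one on the bench: dark brown irregular flat piece, 57 mm (x) by 75 mm (y), 12 mm thick, 0.04 kg; the point is its centre, 6 mm above its underside; grip it by opposite edges across x
Things that resemble listed ones, but are neither listed nor needed, are in the scene too. What is shaped like the part that bears sherd_mid but orange is not meant.

How it is judged:
On the way, in this order (a step that is already met when the one before it is completed fails the run):
1. every clamp present lies sorted: open ones on the mat, shut ones in the tray (x of clamp_1_grip in the frame of tray between -0.075 and 0.075 m and y of clamp_1_grip in the frame of tray between -0.1 and 0.1 m and z of clamp_1_grip in the frame of tray between 0.025 and 0.046 m and angle between each of clamp_1_grip, clamp_2_grip, clamp_3_grip, clamp_4_grip, clamp_5_grip, clamp_6_grip's own z axis and vertical below 0.12 rad and value of joint each of clamp_1_jaw, clamp_4_jaw, clamp_5_jaw below 0.12 rad and x of clamp_2_grip in the frame of mat between -0.08 and 0.08 m and y of clamp_2_grip in the frame of mat between -0.105 and 0.105 m and z of clamp_2_grip in the frame of mat between 0.025 and 0.046 m and value of joint each of clamp_2_jaw, clamp_3_jaw, clamp_6_jaw above 0.3 rad and x of clamp_3_grip in the frame of mat between -0.08 and 0.08 m and y of clamp_3_grip in the frame of mat between -0.105 and 0.105 m and z of clamp_3_grip in the frame of mat between 0.025 and 0.046 m and x of clamp_4_grip in the frame of tray between -0.075 and 0.075 m and y of clamp_4_grip in the frame of tray between -0.1 and 0.1 m and z of clamp_4_grip in the frame of tray between 0.025 and 0.046 m and x of clamp_5_grip in the frame of tray between -0.075 and 0.075 m and y of clamp_5_grip in the frame of tray between -0.1 and 0.1 m and z of clamp_5_grip in the frame of tray between 0.025 and 0.046 m and x of clamp_6_grip in the frame of mat between -0.08 and 0.08 m and y of clamp_6_grip in the frame of mat between -0.105 and 0.105 m and z of clamp_6_grip in the frame of mat between 0.025 and 0.046 m), for 0.2 s.
2. the sherd lies flat and centred on the mending stand (horizontal distance between sherd_mid and stand_top below 0.012 m and z of sherd_mid in the frame of stand_top between 0 and 0.012 m and angle between sherd_mid's own z axis and vertical below 0.12 rad), for 0.2 s.
At the end, for the whole second after the job is handed in: every clamp present lies flat (within 0.12 rad), its pivot over the mat if its jaws are open (angle above 0.30), over the tray's inner floor if they are shut (below 0.12), directly on it and not on another clamp; the sherd lies flat on the stand, its centre within 12 mm of the stand's centre (all of step 1 and all of step 2); the robot touches nothing.
Of clamp_1, clamp_2, clamp_3, clamp_4, clamp_5, clamp_6 only 5 to 6 are there at a start; the rules pass over those that are not, and their reading is None.
At some moment in a run one of clamp_1, clamp_2, clamp_3, clamp_4, clamp_5, clamp_6 may be knocked a few centimetres aside while the robot is not near it.
It also fails if it takes over 208 s, if anything falls off the work surface, if the arm or the gripper's body presses on something with over 40 N, if the wrist force passes 120 N, or if a joint passes its speed limit or range.

## Robot

A 6-joint arm with a two-finger parallel gripper is mounted at the origin on the work surface; the furniture and walls round the work are solid. World frame = base frame: x ahead of the robot, y to its left, z up, the work surface at z = 0. Lengths are in m, angles in rad, forces in N, time in s.
With the tool pointing down it reaches from about 0.35 to 0.85 m from the base axis. Payload 8.1 kg.
Tool frame: the origin (TCP) lies at the very end of the fingers, on their centre line; the grasp point (between the pads) lies 19 mm behind it; z points along the fingers, y is the direction in which the jaws open and shut (so a half turn about z gives the same grasp; the last joint's range is limited). The gripper opens to 93 mm and grips with 3 to 60 N. Pads are 15 mm wide; open, the fingers measure 128 mm over their backs; the gripper's body (75 mm by 188 mm) begins 65 mm behind the grasp point.
Start: joints at [-1.262, 0.13, 1.488, -0, 1.523, -0.085], TCP at [0.23, -0.554, 0.219] pointing down, gripper open.
Joint ranges: [-2.96, 2.96], [-0.89, 2.26], [0.02, 2.5], [-1.34, 4.48], [0, 2.73], [-2.66, 2.66]. Speed limits (rad/s): [2.39, 2.39, 2.79, 3.14, 3.14, 3.14].

## Interface

Orientations are given as a rotation vector (axis times angle).
In Python, from plant import robot gives the robot as it stands.
- The arm moves only by the shell command python3 -m inch 'ROWS' [FORCE]. ROWS is JSON, a list that holds one entry, the list of rows, each a list of 7 numbers: the shift along the tool's x, y, z in cm, then the turn, a rotation vector about the tool's x, y, z in degrees, then the gripper command: -1 is fully open, 1 is shut, values between are in proportion. A call has 1 to 5 rows; each row shifts and turns the commanded pose from where the row before left it, along the tool's axes as they then stand; what a row does not reach is not made up. A row lasts 1/10 s, in which the tool goes at most 50 mm and 8.59 degrees, less where a joint would pass 70% of its speed; a pose out of reach is approached as far as the arm can. A call with a gripper value outside its range is refused whole. The fingers move at their own pace and stop on an object; FORCE is the grip in N (left out, the last holds). Time passes only in rows, so rows that do not move let the fingers close. It gives the time, the measured TCP pose, the force and the opening at its end, in the units of the state.
- robot.read_state(): the state, without advancing time (a new reading comes with each control period).
- robot.read_camera(name): name is "side" or "top" or "wrist"; returns a dict with "image" (384x512x3 uint8, blue, green, red), "K" (3x3 intrinsics, pixels), "distortion" ([k1, k2, p1, p2, k3] as OpenCV has them; the pictures are not rectified), "R" (3x3) and "t" (3): a world point X has camera coordinates R X + t; the wrist camera has in their place "tool_from_camera" (4x4, takes a point from camera to tool coordinates, whose origin is the TCP and whose axes are the flange's). Camera axes: x right, y down, z forward; pixel columns grow to the right and rows downward; lengths in m; the calibration is good to about 2 mm. A picture is of the moment at which its call begins: read the wrist's pose just before it. There is no depth.
- robot.close_job(): hands the job in, once; it reports no verdict.
The state is a dict: "t": time; "q": joint angles; "dq": joint speeds; "joint_torque": joint torques, N m; "tool_pos": TCP position; "orientation": TCP orientation; "force": force on the tool from outside, world axes, zero at the start; "wrist_torque": the same for the moment, N m; "opening": finger opening in m.
Only numpy, scipy, OpenCV 4.12 (cv2) and the standard library are available. Lean on these libraries where they do the work, as an engineer would, in place of code of your own. Each camera call takes 0.05 s, during which the arm holds its last target. There are 200 camera calls.

## Working session

There is one attempt and no reset: what is moved stays moved. The work goes in short steps, Python scripts to look and compute and a shell command to move; the robot and the scene stay as the last step left them, time stands still between calls to the robot, and variables do not carry over. Pictures are saved under pics/ and viewed, about 12 in all and at most 16, crops included, and the job is handed in when it is done.

```bash
ls; mkdir -p pics; python3 - <<'E'
from plant import robot
import cv2,numpy as np
s=robot.read_state();print(s['t'],s['tool_pos'],s['orientation'],s['opening'])
for n in('top','side','wrist'):
    c=robot.read_camera(n);cv2.imwrite(f'pics/{n}0.png',c['image'])
    print(n,c['K'],c['distortion'],c.get('R'),c.get('t'),c.get('tool_from_camera'))
a=[cv2.imread(f'pics/{n}0.png') for n in('top','side','wrist')]
cv2.imwrite('pics/top_big.png',cv2.resize(a[0],(800,600),interpolation=cv2.INTER_CUBIC))
cv2.imwrite('pics/sw.png',cv2.resize(np.hstack(a[1:]),(800,300),interpolation=cv2.INTER_AREA))
E
```

```text
pics
0.0 [ 0.2300736  -0.55353117  0.21761042] [-3.07912985e+00 -6.14269848e-01  3.40579790e-04] 0.09288715383852628
top [[498.00140785   0.         251.44680494]
 [  0.         498.00140785 199.08579731]
 [  0.           0.           1.        ]] [0.0423827 0.        0.        0.        0.       ] [[ 0.00697219 -0.99979933  0.01877981]
 [-0.98274428 -0.01032223 -0.18468115]
 [ 0.18483794 -0.01716812 -0.98261905]] [-0.03893375  0.57908028  0.99453795] None
side [[371.07224384   0.         257.50907777]
 [  0.         371.07224384 187.23659884]
 [  0.           0.           1.        ]] [-0.0305323  0.         0.         0.         0.       ] [[ 0.993981   -0.10918347 -0.00898587]
 [-0.07384065 -0.60711381 -0.79117658]
 [ 0.08092795  0.78707801 -0.61152177]] [-0.58152213  0.07701777  0.86492282] None
wrist [[323.91071113   0.         252.0205888 ]
 [  0.         323.91071113 189.12409385]
 [  0.           0.           1.        ]] [0.02031602 0.         0.         0.         0.        ] None None [[ 1.23777996e-04 -9.60774064e-01 -2.77332259e-01  7.75620507e-02]
 [ 9.99999643e-01  3.50806497e-04 -7.68997569e-04  1.56886151e-04]
 [ 8.36122878e-04 -2.77332065e-01  9.60773765e-01 -1.64701936e-01]
 [ 0.00000000e+00  0.00000000e+00  0.00000000e+00  1.00000000e+00]]
```

View pics/top_big.png

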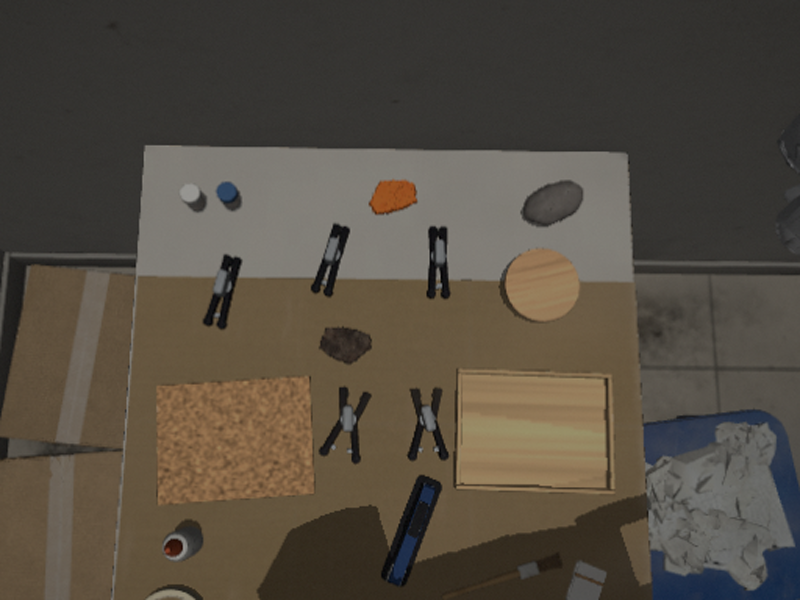

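View pics/sw.png

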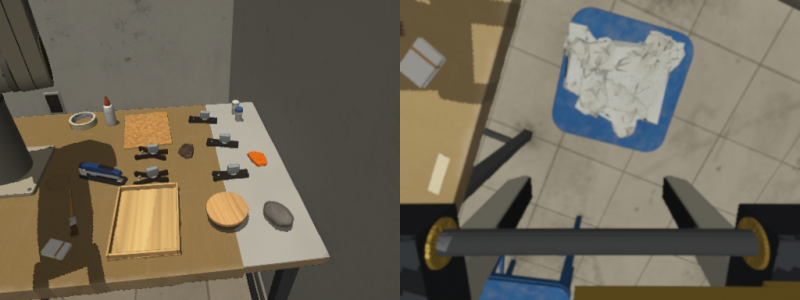

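```bash
cat > h.py <<'E'
from plant import robot
import cv2,numpy as np
from scipy.spatial.transform import Rotation as Ro
def cam(n):
    s=robot.read_state();c=robot.read_camera(n)
    if n=='wrist':
        T=np.eye(4);T[:3,:3]=Ro.from_rotvec(s['orientation']).as_matrix();T[:3,3]=s['tool_pos']
        W=np.linalg.inv(T@np.array(c['tool_from_camera']));c['R']=W[:3,:3];c['t']=W[:3,3]
    return c
def w(c,uv,z):
    p=cv2.undistortPoints(np.float64(uv).reshape(-1,1,2),np.array(c['K']),np.array(c['distortion'])).reshape(-1,2)
    R=np.array(c['R']);o=-R.T@np.array(c['t']);d=np.c_[p,np.ones(len(p))]@R
    return o+d*((z-o[2])/d[:,2])[:,None]
def px(c,X):
    return cv2.projectPoints(np.float64(X).reshape(-1,1,3),cv2.Rodrigues(np.array(c['R']))[0],np.array(c['t']),np.array(c['K']),np.array(c['distortion']))[0].reshape(-1,2)
def pca(P):
    P=P[:,:2];m=P.mean(0);u,s,v=np.linalg.svd(P-m,full_matrices=False);return m,v[0]
def rep(n='top',z=.010,pl=True):
    c=cam(n);I=c['image'];g=I.max(2)
    M=((g<32)).astype('uint8')
    out=[]
    k,L,S,C=cv2.connectedComponentsWithStats(M)
    for i in range(1,k):
        if not 150<S[i,4]<1500: continue
        ys,xs=np.where(L==i)
        P=w(c,np.c_[xs,ys],z);m,v=pca(P)
        a=(P[:,:2]-m)@v;b=(P[:,:2]-m)@[-v[1],v[0]]
        print('comp',i,S[i,4],'px',C[i].round(),'mid',m.round(4),'ax',v.round(3),'len',np.ptp(a).round(3),'wid',np.ptp(b).round(3))
    return c
E
python3 - <<'E'
from h import *
c=rep();I=c['image']
# tray/mat corners, stand, sherd
for nm,uv,z in [('mat',[(156,386),(309,376),(315,494),(158,504)],.004),('tray',[(457,370),(611,376),(614,492),(455,488)],.022),('stand',[(541,285)],.036),('stE',[(503,285),(580,285),(541,248),(541,322)],.036),('sherd',[(346,345)],.01),('nuts',[(222,285),(331,250),(437,250),(348,418),(429,418)],.04)]:
    print(nm,w(c,np.array(uv)*.64,z).round(4).tolist())
crop=I[130:310,120:310];cv2.imwrite('pics/crop1.png',cv2.convertScaleAbs(cv2.resize(crop,None,fx=3.3,fy=3.3,interpolation=cv2.INTER_CUBIC),alpha=1.6))
E
```

```text
comp 3 207 px [278. 164.] mid [ 0.667  -0.0924] ax [-0.992  0.127] len 0.103 wid 0.026
comp 4 221 px [146. 183.] mid [0.6203 0.1977] ax [-0.994  0.106] len 0.101 wid 0.024
comp 8 191 px [ 11. 189.] mid [0.6046 0.4862] ax [-1.     0.022] len 0.095 wid 0.017
comp 43 747 px [263. 336.] mid [ 0.299  -0.0617] ax [-0.925  0.379] len 0.143 wid 0.037
mat [[0.4806, 0.2903, 0.004], [0.4959, 0.081, 0.004], [0.3369, 0.0685, 0.004], [0.3235, 0.2771, 0.004]]
tray [[0.5041, -0.123, 0.022], [0.498, -0.3342, 0.022], [0.3434, -0.3306, 0.022], [0.3466, -0.1189, 0.022]]
stand [[0.6217, -0.2389, 0.036]]
stE [[0.6211, -0.1863, 0.036], [0.6223, -0.2928, 0.036], [0.6746, -0.2403, 0.036], [0.5697, -0.2374, 0.036]]
sherd [[0.539, 0.0303, 0.01]]
nuts [[0.6159, 0.1997, 0.04], [0.6672, 0.0521, 0.04], [0.669, -0.0948, 0.04], [0.4368, 0.0245, 0.04], [0.4377, -0.0833, 0.04]]
```

View pics/crop1.png

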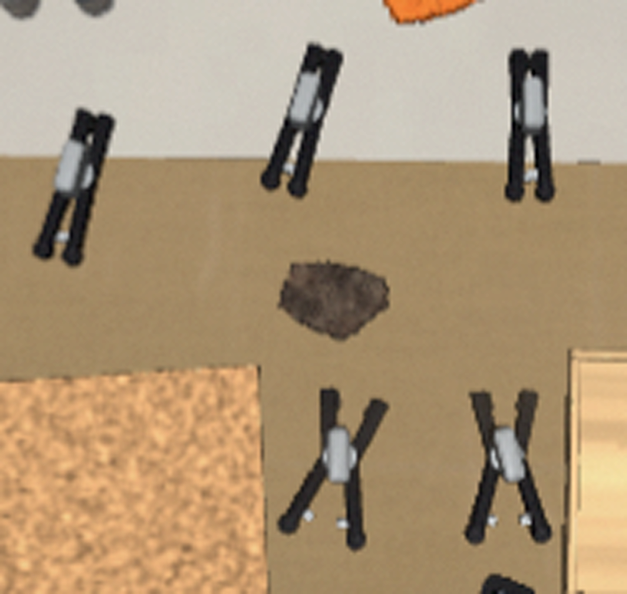

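Three shut clamps (A, B, C at the top, nuts at crop px (71,170), (306,98) and (532,103)) and two open ones (D, E below, (339,455) and (508,454)). All jaw tips point to +x. Next I compute the poses and the first move.

```bash
cat > go.py <<'E'
# usage: go.py x y z yawdeg -> shift in tool axes (cm, current axes) and turn needed (deg); then shift in the target axes
import sys
from h import *
x,y,z,a=map(float,sys.argv[1:5]);s=robot.read_state()
R=Ro.from_rotvec(s['orientation']);T=Ro.from_euler('z',a,degrees=True)*Ro.from_matrix(np.diag([1.,-1,-1]))
d=np.array([x,y,z])-s['tool_pos']
print('t',round(s['t'],1),'turn',(R.inv()*T).as_rotvec(degrees=True).round(2),'shift now-axes',(R.inv().apply(d)*100).round(2),'target-axes',(T.inv().apply(d)*100).round(2),'op',round(s['opening'],4))
E
python3 - <<'E'
from h import *
c=cam('top');f=lambda P:np.array(P)/3.3+[120,130]
print('cam',(-np.array(c['R']).T@c['t']).round(3))
N=dict(A=[(77,147),(65,192)],B=[(311,74),(300,123)],C=[(531,79),(533,128)],D=[(340,430),(338,480)],E=[(500,430),(517,478)])
X=dict(A=[(94,118),(58,252)],B=[(325,52),(284,184)],C=[(530,57),(534,192)],D=[(357,396),(322,533)],E=[(504,397),(508,533)])
for k in N:
    n=w(c,f(N[k]),.042);a=w(c,f(X[k]),.014);an=lambda p:np.degrees(np.arctan2(*(p[0]-p[1])[[1,0]])).round(1)
    print(k,'nut',n.mean(0).round(4),an(n),np.linalg.norm(n[0]-n[1]).round(3),'body',a.mean(0).round(4),an(a),np.linalg.norm(a[0]-a[1]).round(3), 'pivot est',(a[1]+(a[0]-a[1])*60/105).round(4))
E
python3 go.py 0.667 -0.095 0.13 0
```

```text
cam [ 0.386 -0.016  1.085]
A nut [0.6177 0.2006 0.042 ] -11.9 0.031 body [0.6138 0.2025 0.014 ] -12.1 0.093 pivot est [0.6203 0.2011 0.014 ]
B nut [0.6671 0.0504 0.042 ] -11.1 0.034 body [0.6614 0.0525 0.014 ] -15.6 0.095 pivot est [0.668  0.0507 0.014 ]
C nut [ 0.6655 -0.0979  0.042 ] 2.1 0.033 body [ 0.6587 -0.1001  0.014 ] 1.4 0.093 pivot est [ 0.6654 -0.0999  0.014 ]
D nut [0.436  0.0244 0.042 ] -1.3 0.031 body [0.4316 0.025  0.014 ] -13.5 0.09 pivot est [0.4379 0.0235 0.014 ]
E nut [ 0.4375 -0.0821  0.042 ] 19.6 0.032 body [ 0.4321 -0.0823  0.014 ] 1.6 0.087 pivot est [ 0.4383 -0.0821  0.014 ]
t 0.2 turn [-0.05  0.   22.56] shift now-axes [ 57.94 -25.6    8.84] target-axes [ 43.68 -45.88   8.81] op 0.093
```

```bash
python3 -m inch '[[[0,0,0,0,0,7.5,0.14],[0,0,0,0,0,7.5,0.14],[0,0,0,0,0,7.5,0.14]]]' 20
python3 -m inch '[[[2.9,-3.05,0.5,0,0,0,0.14],[2.9,-3.05,0.5,0,0,0,0.14],[2.9,-3.05,0.5,0,0,0,0.14],[2.9,-3.05,0.5,0,0,0,0.14],[2.9,-3.05,0.5,0,0,0,0.14]]]'
python3 -m inch '[[[2.9,-3.05,0.6,0,0,0,0.14],[2.9,-3.05,0.6,0,0,0,0.14],[2.9,-3.05,0.6,0,0,0,0.14],[2.9,-3.05,0.6,0,0,0,0.14],[2.9,-3.05,0.6,0,0,0,0.14]]]'
python3 -m inch '[[[2.9,-3.05,0.6,0,0,0,0.14],[2.9,-3.05,0.6,0,0,0,0.14],[2.9,-3.05,0.6,0,0,0,0.14],[2.9,-3.05,0.6,0,0,0,0.14],[2.9,-3.05,0.6,0,0,0,0.14]]]'
python3 go.py 0.667 -0.098 0.13 2
```

```text
t: 0.55
tool_pos: [0.2302, -0.554, 0.2185]
orientation: [-3.141, 0.007, 0.0]
force: [0.5, 0.2, 0.3]
opening: 0.0735
t: 1.05
tool_pos: [0.3759, -0.4001, 0.1934]
orientation: [3.142, 0.001, 0.0]
force: [0.4, -0.9, 0.1]
opening: 0.0407
t: 1.55
tool_pos: [0.5209, -0.2473, 0.1634]
orientation: [3.141, 0.002, 0.0]
force: [0.6, -1.0, -0.0]
opening: 0.0399
t: 2.05
tool_pos: [0.6657, -0.0946, 0.1332]
orientation: [3.142, 0.002, -0.0]
force: [-0.1, -1.1, -0.5]
opening: 0.0397
t 2.0 turn [ 0.    0.01 -1.93] shift now-axes [0.13 0.34 0.32] target-axes [0.12 0.34 0.32] op 0.0397
```

```bash
cat > nut.py <<'E'
# nut.py name [guess x y]: wrist picture; draws the projection of guess at z=.044, prints steel blobs
import sys
from h import *
c=cam('wrist');I=c['image'];hsv=cv2.cvtColor(I,cv2.COLOR_BGR2HSV)
g=list(map(float,sys.argv[2:]))
cv2.imwrite(f'pics/{sys.argv[1]}.png',I)
M=((hsv[...,1]<45)&(hsv[...,2]>70)).astype('uint8')
k,L,S,C=cv2.connectedComponentsWithStats(M)
for i in range(1,k):
    if S[i,4]>150:
        ys,xs=np.where(L==i);r=cv2.minAreaRect(np.c_[xs,ys].astype('f4'))
        P=w(c,cv2.boxPoints(r),.044);m=P.mean(0)
        if len(g) and np.hypot(*(m[:2]-g))>.06: continue
        e=[P[1]-P[0],P[2]-P[1]];l=[np.linalg.norm(q) for q in e];a=e[int(np.argmax(l))];
        if max(l)>.1: continue
        print('px',C[i].round(),S[i,4],'xy',m[:2].round(4),'size',np.sort(l).round(3),'yaw',((np.degrees(np.arctan2(a[1],a[0]))+90)%180-90).round(1))
if len(g): print('guess px',px(c,[*g,.044]).round())
E
python3 nut.py w1 .667 -.098
```

```text
guess px [[256. 193.]]
```

View pics/w1.png

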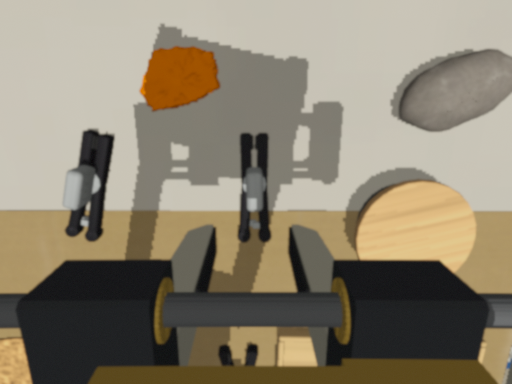

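The wrist view shows C's nut at (255,187), against a predicted (256,193), so the localisation holds. I grasp it.

```bash
python3 -m inch '[[[0.13,0.34,3.3,0,0,-1.9,0.14],[0,0,3.5,0,0,0,0.14],[0,0,3,0,0,0,0.14],[0,0,1.8,0,0,0,0.14],[0,0,0,0,0,0,0.14]]]'
python3 -m inch '[[[0,0,0,0,0,0,1],[0,0,0,0,0,0,1],[0,0,0,0,0,0,1],[0,0,0,0,0,0,1],[0,0,0,0,0,0,1]]]'
python3 -m inch '[[[0,0,-2,0,0,0,1],[0,0,-4,0,0,0,1],[0,0,-4,0,0,0,1],[0,0,-2,0,0,0,1],[0,0,0,0,0,0,1]]]'
python3 go.py 0.431 -0.165 0.13 -1
```

```text
t: 2.6
tool_pos: [0.6632, -0.0989, 0.0138]
orientation: [-3.14, -0.054, 0.01]
force: [-0.4, -0.1, 0.7]
opening: 0.0396
t: 3.1
tool_pos: [0.6673, -0.0997, 0.0196]
orientation: [3.141, 0.054, 0.004]
force: [-0.5, 0.6, 6.2]
opening: 0.0138
t: 3.6
tool_pos: [0.6688, -0.1002, 0.1428]
orientation: [3.139, 0.054, 0.012]
force: [0.7, -0.5, -0.6]
opening: 0.0134
t 3.6 turn [ 0.11 -0.45  2.96] shift now-axes [-24.     5.66   1.11] target-axes [-23.66   6.9    1.28] op 0.0134
```

```bash
python3 -m inch '[[[-3.95,1.1,0.2,0,0,3,1],[-3.95,1.15,0.3,0,0,0,1],[-3.95,1.15,0.3,0,0,0,1],[-3.95,1.15,0.3,0,0,0,1],[-3.95,1.15,0.3,0,0,0,1]]]'
python3 -m inch '[[[-3.95,1.15,0,0,0,0,1],[0,0,0,0,0,0,1],[0,0,0,0,0,0,1]]]'
python3 go.py 0.431 -0.165 0.027 -1
python3 - <<'E'
from h import *
a=cam('top')['image'];b=cam('wrist')['image']
cv2.imwrite('pics/v2.png',np.hstack([cv2.resize(a,(400,300)),cv2.resize(b,(400,300))]))
E
```

```text
t: 4.1
tool_pos: [0.4653, -0.1547, 0.1211]
orientation: [-3.14, 0.028, 0.005]
force: [0.9, -0.8, 0.7]
opening: 0.0139
t: 4.4
tool_pos: [0.4271, -0.1656, 0.1222]
orientation: [-3.141, 0.031, 0.002]
force: [-0.5, 0.2, -0.6]
opening: 0.0141
t 4.4 turn [-0.05  0.08 -0.12] shift now-axes [ 0.4  -0.06  9.52] target-axes [ 0.38 -0.06  9.52] op 0.0141
```

View pics/v2.png

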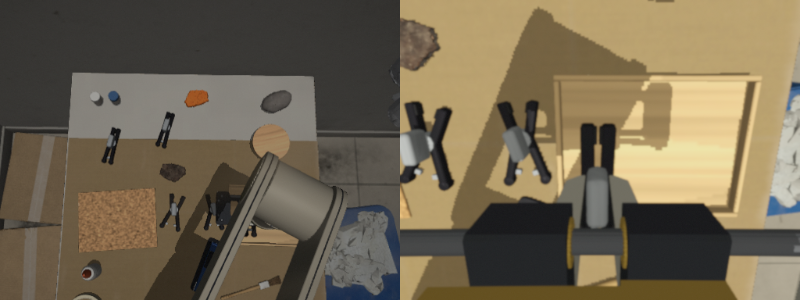

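The clamp is held straight and level, over the tray's left slot. I lower and release it.

```bash
python3 -m inch '[[[0.4,0,3.5,0,0,0,1],[0,0,3.5,0,0,0,1],[0,0,1.5,0,0,0,1],[0,0,0.9,0,0,0,1],[0,0,0,0,0,0,1]]]'
python3 -m inch '[[[0,0,0,0,0,0,1],[0,0,0,0,0,0,0.5],[0,0,0,0,0,0,0.14],[0,0,0,0,0,0,0.14],[0,0,0,0,0,0,0.14]]]'
python3 -m inch '[[[0,0,-4,0,0,0,0.14],[0,0,-4,0,0,0,0.14],[0,0,-3,0,0,0,0.14]]]'
python3 go.py 0.668 0.0505 0.13 -12
```

```text
t: 5.0
tool_pos: [0.4322, -0.1651, 0.0283]
orientation: [-3.14, 0.027, 0.003]
force: [0.5, -0.4, -1.4]
opening: 0.0139
t: 5.5
tool_pos: [0.4328, -0.166, 0.0302]
orientation: [3.141, -0.029, 0.001]
force: [-0.5, 0.1, 0.6]
opening: 0.0384
t: 5.8
tool_pos: [0.4329, -0.1661, 0.1422]
orientation: [3.141, -0.029, 0.003]
force: [0.4, -0.3, 0.7]
opening: 0.04
t 5.8 turn [ 0.04 -0.11 10.96] shift now-axes [ 23.11 -22.09   1.24] target-axes [ 18.49 -26.07   1.22] op 0.04
```

```bash
python3 -m inch '[[[0,0,0,0,0,5.5,0.14],[0,0,0,0,0,5.5,0.14],[2.64,-3.72,0.2,0,0,0,0.14],[2.64,-3.72,0.2,0,0,0,0.14],[2.64,-3.72,0.2,0,0,0,0.14]]]'
python3 -m inch '[[[2.64,-3.72,0.2,0,0,0,0.14],[2.64,-3.72,0.2,0,0,0,0.14],[2.64,-3.72,0.2,0,0,0,0.14],[2.64,-3.72,0.2,0,0,0,0.14],[0,0,0,0,0,0,0.14]]]'
python3 go.py 0.668 0.0505 0.018 -12
python3 nut.py w3 .668 .0505
python3 - <<'E'
import cv2,numpy as np
from h import *
a=cv2.imread('pics/w3.png');b=cam('side')['image']
cv2.imwrite('pics/v3.png',cv2.convertScaleAbs(np.hstack([cv2.resize(a,(400,300)),cv2.resize(b,(400,300))]),alpha=1.3))
E
```

```text
t: 6.3
tool_pos: [0.5344, -0.0724, 0.134]
orientation: [3.124, -0.332, 0.002]
force: [1.1, -0.7, 0.6]
opening: 0.0403
t: 6.8
tool_pos: [0.6692, 0.0545, 0.1231]
orientation: [-3.124, 0.324, 0.003]
force: [-1.0, -0.3, 0.1]
opening: 0.0399
t 6.8 turn [-0.05  0.12  0.17] shift now-axes [-1.000e-02  4.200e-01  1.051e+01] target-axes [-0.03  0.41 10.51] op 0.0399
guess px [[258. 198.]]
```

View pics/v3.png

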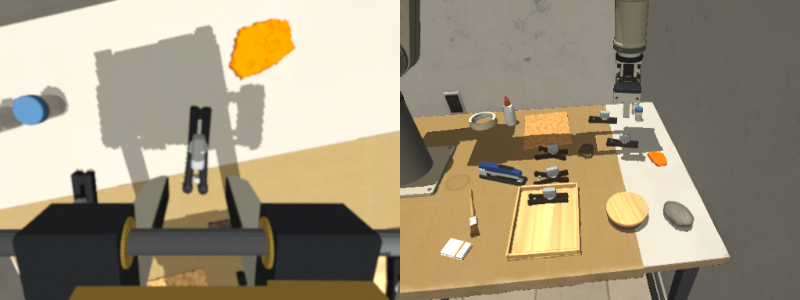

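B's nut is at (253,192) as predicted, and C lies flat in the tray. I grasp B.

```bash
python3 -m inch '[[[0,0.3,3,0,0,0,0.14],[0,0,3.5,0,0,0,0.14],[0,0,2.5,0,0,0,0.14],[0,0,1.2,0,0,0,0.14],[0,0,0,0,0,0,0.14]]]'
python3 -m inch '[[[0,0,0,0,0,0,1],[0,0,0,0,0,0,1],[0,0,0,0,0,0,1],[0,0,0,0,0,0,1],[0,0,0,0,0,0,1]]]'
python3 -m inch '[[[0,0,-2,0,0,0,1],[0,0,-4,0,0,0,1],[0,0,-4,0,0,0,1],[0,0,-2,0,0,0,1],[0,0,0,0,0,0,1]]]'
python3 go.py 0.431 -0.227 0.13 -1
```

```text
t: 7.4
tool_pos: [0.6649, 0.0464, 0.0221]
orientation: [3.124, -0.331, -0.005]
force: [0.8, -0.2, -0.1]
opening: 0.0399
t: 7.9
tool_pos: [0.6679, 0.0475, 0.0252]
orientation: [-3.124, 0.329, -0.003]
force: [-1.0, 0.8, 5.9]
opening: 0.0142
t: 8.4
tool_pos: [0.6696, 0.0473, 0.1486]
orientation: [-3.124, 0.329, -0.012]
force: [0.1, 0.7, -1.1]
opening: 0.0141
t 8.4 turn [ -0.04  -0.44 -11.03] shift now-axes [-17.62  31.81   1.68] target-axes [-23.37  27.85   1.86] op 0.0141
```

```bash
python3 -m inch '[[[0,0,0,0,0,-5.5,1],[0,0,0,0,0,-5.5,1],[-2.92,3.48,0.2,0,0,0,1],[-2.92,3.48,0.2,0,0,0,1],[-2.92,3.48,0.2,0,0,0,1]]]'
python3 -m inch '[[[-2.92,3.48,0.2,0,0,0,1],[-2.92,3.48,0.2,0,0,0,1],[-2.92,3.48,0.2,0,0,0,1],[-2.92,3.48,0.2,0,0,0,1],[-2.92,3.48,0.2,0,0,0,1]]]'
python3 -m inch '[[[0,0,0,0,0,0,1],[0,0,0,0,0,0,1]]]'
python3 go.py 0.431 -0.227 0.032 -1
```

```text
t: 8.9
tool_pos: [0.5748, -0.0559, 0.1346]
orientation: [-3.141, 0.027, 0.006]
force: [0.6, -0.8, -1.6]
opening: 0.0138
t: 9.4
tool_pos: [0.4258, -0.2271, 0.1254]
orientation: [-3.14, 0.028, 0.004]
force: [0.5, -0.3, -1.0]
opening: 0.014
t: 9.6
tool_pos: [0.4269, -0.2268, 0.1259]
orientation: [-3.14, 0.033, 0.003]
force: [0.4, 0.7, -2.0]
opening: 0.0141
t 9.6 turn [-0.09  0.11 -0.2 ] shift now-axes [0.43 0.03 9.39] target-axes [0.41 0.01 9.39] op 0.0141
```

```bash
python3 -m inch '[[[0.4,0,3.5,0,0,0,1],[0,0,3.5,0,0,0,1],[0,0,1.5,0,0,0,1],[0,0,0.8,0,0,0,1],[0,0,0,0,0,0,1]]]'
python3 -m inch '[[[0,0,0,0,0,0,1],[0,0,0,0,0,0,0.5],[0,0,0,0,0,0,0.14],[0,0,0,0,0,0,0.14],[0,0,0,0,0,0,0.14]]]'
python3 -m inch '[[[0,0,-4,0,0,0,0.14],[0,0,-4,0,0,0,0.14],[0,0,-2.5,0,0,0,0.14]]]'
python3 go.py 0.619 0.2005 0.13 -12
```

```text
t: 10.1
tool_pos: [0.4321, -0.2253, 0.0333]
orientation: [-3.14, 0.026, 0.003]
force: [0.3, -0.0, -1.2]
opening: 0.0137
t: 10.6
tool_pos: [0.4325, -0.2271, 0.0351]
orientation: [3.141, -0.029, 0.001]
force: [-0.2, -0.5, -0.2]
opening: 0.0384
t: 10.9
tool_pos: [0.4332, -0.2275, 0.1429]
orientation: [3.14, -0.029, 0.004]
force: [0.4, -0.9, 0.1]
opening: 0.0398
t 10.9 turn [ 0.09 -0.17 10.95] shift now-axes [ 17.79 -43.14   1.26] target-axes [  9.28 -45.73   1.29] op 0.0398
```

```bash
python3 -m inch '[[[0,0,0,0,0,5.5,0.14],[0,0,0,0,0,5.5,0.14],[0.93,-4.57,0.1,0,0,0,0.14],[0.93,-4.57,0.1,0,0,0,0.14],[0.93,-4.57,0.1,0,0,0,0.14]]]'
python3 -m inch '[[[0.93,-4.57,0.1,0,0,0,0.14],[0.93,-4.57,0.1,0,0,0,0.14],[0.93,-4.57,0.1,0,0,0,0.14],[0.93,-4.57,0.1,0,0,0,0.14],[0.93,-4.57,0.1,0,0,0,0.14]]]'
python3 -m inch '[[[0.93,-4.57,0.1,0,0,0,0.14],[0.93,-4.57,0.1,0,0,0,0.14],[0,0,0,0,0,0,0.14],[0,0,0,0,0,0,0.14]]]'
python3 go.py 0.619 0.2005 0.018 -12
python3 nut.py w4 .619 .2005
python3 - <<'E'
import cv2,numpy as np
from h import *
a=cv2.imread('pics/w4.png');b=cam('side')['image']
cv2.imwrite('pics/v4.png',cv2.convertScaleAbs(np.hstack([cv2.resize(a,(400,300)),cv2.resize(b,(400,300))]),alpha=1.3))
E
```

```text
t: 11.4
tool_pos: [0.4886, -0.0976, 0.137]
orientation: [3.124, -0.332, 0.001]
force: [-0.5, -0.7, -0.3]
opening: 0.04
t: 11.9
tool_pos: [0.5818, 0.1171, 0.1318]
orientation: [3.124, -0.329, 0.001]
force: [0.5, -1.2, 0.7]
opening: 0.04
t: 12.3
tool_pos: [0.6182, 0.2015, 0.1289]
orientation: [3.124, -0.326, -0.002]
force: [0.2, -0.4, -0.2]
opening: 0.0402
t 12.3 turn [0.04 0.05 0.07] shift now-axes [ 0.11  0.08 11.09] target-axes [ 0.1   0.09 11.09] op 0.0402
px [248. 190.] 834 xy [0.623  0.2037] size [0.018 0.038] yaw -11.5
guess px [[253. 194.]]
```

View pics/v4.png

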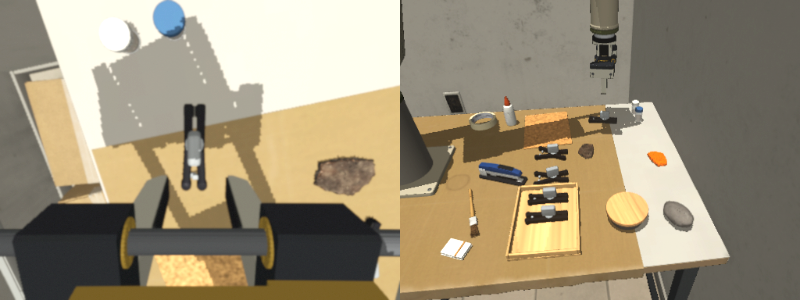

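A's nut is at (248,190), 3 mm from the prediction. B and C are flat in the tray.

```bash
python3 -m inch '[[[0.3,-0.1,3.5,0,0,0,0.14],[0,0,3.5,0,0,0,0.14],[0,0,3,0,0,0,0.14],[0,0,1,0,0,0,0.14],[0,0,0,0,0,0,0.14]]]'
python3 -m inch '[[[0,0,0,0,0,0,1],[0,0,0,0,0,0,1],[0,0,0,0,0,0,1],[0,0,0,0,0,0,1],[0,0,0,0,0,0,1]]]'
python3 -m inch '[[[0,0,-2,0,0,0,1],[0,0,-4,0,0,0,1],[0,0,-4,0,0,0,1],[0,0,-2,0,0,0,1],[0,0,0,0,0,0,1]]]'
python3 go.py 0.431 -0.288 0.13 -1
```

```text
t: 12.9
tool_pos: [0.6202, 0.1995, 0.0183]
orientation: [3.123, -0.332, -0.005]
force: [0.6, 0.4, 0.8]
opening: 0.0399
t: 13.4
tool_pos: [0.6227, 0.2015, 0.0212]
orientation: [-3.123, 0.329, -0.003]
force: [-1.9, -0.1, 7.3]
opening: 0.014
t: 13.9
tool_pos: [0.6243, 0.2018, 0.1445]
orientation: [-3.122, 0.329, -0.011]
force: [0.5, 0.5, -0.5]
opening: 0.0137
t 13.9 turn [ -0.15  -0.41 -11.03] shift now-axes [-8.71 51.94  1.22] target-axes [-18.47  49.31   1.45] op 0.0137
```

```bash
python3 -m inch '[[[0,0,0,0,0,-5.5,1],[0,0,0,0,0,-5.5,1],[-1.68,4.48,0.1,0,0,0,1],[-1.68,4.48,0.1,0,0,0,1],[-1.68,4.48,0.1,0,0,0,1]]]'
python3 -m inch '[[[-1.68,4.48,0.1,0,0,0,1],[-1.68,4.48,0.1,0,0,0,1],[-1.68,4.48,0.1,0,0,0,1],[-1.68,4.48,0.1,0,0,0,1],[-1.68,4.48,0.1,0,0,0,1]]]'
python3 -m inch '[[[-1.68,4.48,0.1,0,0,0,1],[-1.68,4.48,0.1,0,0,0,1],[-1.68,4.48,0.1,0,0,0,1],[0,0,0,0,0,0,1],[0,0,0,0,0,0,1]]]'
python3 go.py 0.431 -0.288 0.029 -1
```

```text
t: 14.4
tool_pos: [0.5666, 0.0666, 0.1338]
orientation: [3.141, -0.026, -0.006]
force: [0.7, -1.1, -0.2]
opening: 0.0141
t: 14.9
tool_pos: [0.4786, -0.1558, 0.1295]
orientation: [-3.14, 0.028, 0.004]
force: [0.7, -0.5, -0.3]
opening: 0.0139
t: 15.4
tool_pos: [0.4265, -0.2884, 0.1266]
orientation: [-3.139, 0.033, 0.004]
force: [0.5, -0.5, -0.5]
opening: 0.0139
t 15.4 turn [-0.12  0.13 -0.21] shift now-axes [ 0.47 -0.03  9.76] target-axes [ 0.45 -0.05  9.76] op 0.0139
```

```bash
python3 -m inch '[[[0.45,0,3.5,0,0,0,1],[0,0,3.5,0,0,0,1],[0,0,1.8,0,0,0,1],[0,0,0.9,0,0,0,1],[0,0,0,0,0,0,1]]]'
python3 -m inch '[[[0,0,0,0,0,0,1],[0,0,0,0,0,0,0.5],[0,0,0,0,0,0,0.14],[0,0,0,0,0,0,0.14],[0,0,0,0,0,0,0.14]]]'
python3 -m inch '[[[0,0,-4,0,0,0,0.14],[0,0,-4,0,0,0,0.14],[0,0,-3,0,0,0,0.14]]]'
python3 go.py 0.438 0.0243 0.13 -2
```

```text
t: 15.9
tool_pos: [0.4317, -0.2863, 0.0297]
orientation: [-3.139, 0.026, 0.004]
force: [-0.1, -0.6, -0.4]
opening: 0.0136
t: 16.4
tool_pos: [0.4328, -0.2887, 0.0322]
orientation: [3.141, -0.029, 0.001]
force: [0.6, -0.6, -0.3]
opening: 0.0389
t: 16.7
tool_pos: [0.4329, -0.2888, 0.1442]
orientation: [3.14, -0.029, 0.002]
force: [1.3, 0.2, 1.3]
opening: 0.0398
t 16.7 turn [ 0.07 -0.09  0.95] shift now-axes [ -0.06 -31.32   1.39] target-axes [ -0.58 -31.31   1.42] op 0.0398
```

```bash
python3 -m inch '[[[-0.1,-4.47,0.1,0,0,1,0.14],[-0.1,-4.47,0.1,0,0,0,0.14],[-0.1,-4.47,0.1,0,0,0,0.14],[-0.1,-4.47,0.1,0,0,0,0.14],[-0.1,-4.47,0.1,0,0,0,0.14]]]'
python3 -m inch '[[[-0.1,-4.47,0.1,0,0,0,0.14],[-0.1,-4.47,0.1,0,0,0,0.14],[0,0,0,0,0,0,0.14],[0,0,0,0,0,0,0.14]]]'
python3 nut.py w5 .437 .0243
python3 go.py 0.437 0.0243 0.018 -2
python3 - <<'E'
import cv2,numpy as np
from h import *
a=cv2.imread('pics/w5.png');b=cam('side')['image']
cv2.imwrite('pics/v5.png',cv2.convertScaleAbs(np.hstack([cv2.resize(a,(400,300)),cv2.resize(b,(400,300))]),alpha=1.3))
E
```

```text
t: 17.2
tool_pos: [0.4344, -0.0633, 0.1369]
orientation: [3.141, -0.057, 0.001]
force: [1.0, -0.1, 0.7]
opening: 0.0398
t: 17.6
tool_pos: [0.4358, 0.0253, 0.1348]
orientation: [3.141, -0.051, 0.0]
force: [-0.3, -0.6, 0.2]
opening: 0.0401
px [250. 189.] 837 xy [0.4394 0.0275] size [0.02  0.038] yaw -1.4
guess px [[253. 192.]]
t 17.6 turn [ 0.03 -0.02  0.02] shift now-axes [ 1.100e-01 -1.000e-02  1.168e+01] target-axes [ 0.11  0.   11.68] op 0.0401
```

View pics/v5.png

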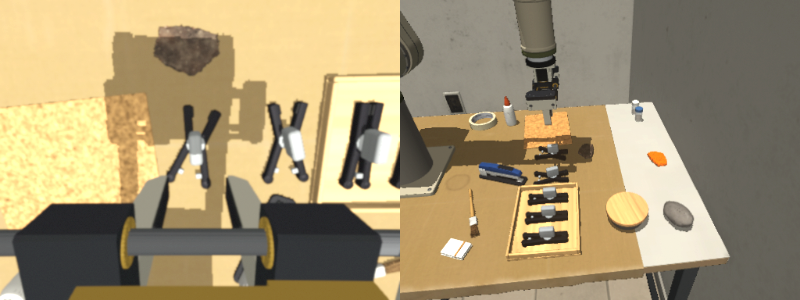

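All three shut clamps lie flat in the tray. D's nut is at (250,189) with yaw −1.4°, so I grasp D.

```bash
python3 -m inch '[[[0.2,-0.15,3.5,0,0,0,0.14],[0,0,3.5,0,0,0,0.14],[0,0,3.2,0,0,0,0.14],[0,0,1.3,0,0,0,0.14],[0,0,0,0,0,0,0.14]]]'
python3 -m inch '[[[0,0,0,0,0,0,1],[0,0,0,0,0,0,1],[0,0,0,0,0,0,1],[0,0,0,0,0,0,1],[0,0,0,0,0,0,1]]]'
python3 -m inch '[[[0,0,-2,0,0,0,1],[0,0,-4,0,0,0,1],[0,0,-4,0,0,0,1],[0,0,-2,0,0,0,1],[0,0,0,0,0,0,1]]]'
python3 go.py 0.413 0.229 0.13 4
```

```text
t: 18.2
tool_pos: [0.4361, 0.0249, 0.0179]
orientation: [-3.141, 0.059, 0.007]
force: [-0.3, -0.1, 0.1]
opening: 0.0399
t: 18.7
tool_pos: [0.439, 0.026, 0.0209]
orientation: [3.141, -0.055, 0.004]
force: [-1.3, -0.3, 6.7]
opening: 0.0139
t: 19.2
tool_pos: [0.4404, 0.026, 0.1436]
orientation: [3.141, -0.055, 0.011]
force: [0.6, 0.3, -0.5]
opening: 0.0141
t 19.2 turn [ 0.03 -0.4  -6.02] shift now-axes [ -3.47 -20.19   1.33] target-axes [ -1.32 -20.44   1.36] op 0.0141
```

```bash
python3 -m inch '[[[0,0,0,0,0,-6,1],[-0.3,-4.1,0.2,0,0,0,1],[-0.3,-4.1,0.2,0,0,0,1],[-0.3,-4.1,0.2,0,0,0,1],[-0.3,-4.1,0.2,0,0,0,1]]]'
python3 -m inch '[[[-0.3,-4.1,0.2,0,0,0,1],[0,0,0,0,0,0,1],[0,0,0,0,0,0,1]]]'
python3 go.py 0.413 0.229 0.026 4
```

```text
t: 19.7
tool_pos: [0.4131, 0.1899, 0.1297]
orientation: [3.139, 0.108, -0.003]
force: [0.0, 0.3, -1.8]
opening: 0.0142
t: 20.0
tool_pos: [0.4073, 0.2298, 0.1278]
orientation: [3.138, 0.113, -0.004]
force: [0.0, 0.2, -2.0]
opening: 0.0141
t 20.0 turn [0.07 0.16 0.12] shift now-axes [ 0.59  0.11 10.18] target-axes [ 0.56  0.12 10.18] op 0.0141
```

```bash
python3 -m inch '[[[0.55,0.1,3.5,0,0,0,1],[0,0,3.5,0,0,0,1],[0,0,2.2,0,0,0,1],[0,0,0.9,0,0,0,1],[0,0,0,0,0,0,1]]]'
python3 -m inch '[[[0,0,0,0,0,0,1],[0,0,0,0,0,0,0.5],[0,0,0,0,0,0,0.14],[0,0,0,0,0,0,0.14],[0,0,0,0,0,0,0.14]]]'
python3 -m inch '[[[0,0,-4,0,0,0,0.14],[0,0,-4,0,0,0,0.14],[0,0,-3,0,0,0,0.14]]]'
python3 go.py 0.438 -0.081 0.13 19
```

```text
t: 20.5
tool_pos: [0.4135, 0.2275, 0.0273]
orientation: [3.139, 0.107, -0.004]
force: [0.1, 0.5, -1.1]
opening: 0.0138
t: 21.0
tool_pos: [0.4146, 0.2291, 0.0292]
orientation: [-3.139, -0.109, -0.001]
force: [0.1, -0.1, 0.7]
opening: 0.0387
t: 21.3
tool_pos: [0.4148, 0.2292, 0.1412]
orientation: [-3.139, -0.109, -0.003]
force: [-0.9, 1.0, -0.3]
opening: 0.0402
t 21.3 turn [ -0.02  -0.1  -15.02] shift now-axes [ 0.17 31.1   1.1 ] target-axes [-7.9  30.08  1.12] op 0.0402
```

```bash
python3 -m inch '[[[0,0,0,0,0,-7.5,0.14],[0,0,0,0,0,-7.5,0.14],[-1.13,4.3,0.1,0,0,0,0.14],[-1.13,4.3,0.1,0,0,0,0.14],[-1.13,4.3,0.1,0,0,0,0.14]]]'
python3 -m inch '[[[-1.13,4.3,0.1,0,0,0,0.14],[-1.13,4.3,0.1,0,0,0,0.14],[-1.13,4.3,0.1,0,0,0,0.14],[-1.13,4.3,0.1,0,0,0,0.14],[0,0,0,0,0,0,0.14]]]'
python3 -m inch '[[[0,0,0,0,0,0,0.14]]]'
python3 nut.py w6 .438 -.081
python3 go.py 0.438 -0.081 0.018 19
python3 - <<'E'
import cv2,numpy as np
from h import *
a=cv2.imread('pics/w6.png');b=cam('side')['image']
cv2.imwrite('pics/v6.png',cv2.convertScaleAbs(np.hstack([cv2.resize(a,(400,300)),cv2.resize(b,(400,300))]),alpha=1.3))
E
```

```text
t: 21.8
tool_pos: [0.424, 0.0948, 0.1358]
orientation: [3.098, 0.52, 0.001]
force: [1.3, -0.2, 0.8]
opening: 0.0402
t: 22.3
tool_pos: [0.4373, -0.0861, 0.1319]
orientation: [3.098, 0.509, 0.0]
force: [-0.2, 0.2, -0.0]
opening: 0.0402
t: 22.4
tool_pos: [0.4371, -0.0822, 0.1316]
orientation: [-3.099, -0.513, 0.0]
force: [-0.4, 0.7, 0.7]
opening: 0.04
px [250. 189.] 822 xy [ 0.4403 -0.0783] size [0.02  0.037] yaw 4.0
guess px [[251. 193.]]
t 22.4 turn [-0.04  0.   -0.1 ] shift now-axes [9.000e-02 1.000e-02 1.136e+01] target-axes [9.000e-02 1.000e-02 1.136e+01] op 0.04
```

View pics/v6.png

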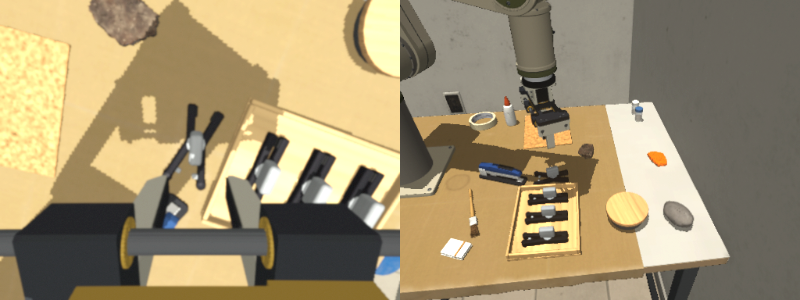

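E's nut is at (250,189), as predicted and between the fingers. I grasp E.

```bash
python3 -m inch '[[[0.2,-0.15,3.5,0,0,0,0.14],[0,0,3.5,0,0,0,0.14],[0,0,3.0,0,0,0,0.14],[0,0,1.2,0,0,0,0.14],[0,0,0,0,0,0,0.14]]]'
python3 -m inch '[[[0,0,0,0,0,0,1],[0,0,0,0,0,0,1],[0,0,0,0,0,0,1],[0,0,0,0,0,0,1],[0,0,0,0,0,0,1]]]'
python3 -m inch '[[[0,0,-2,0,0,0,1],[0,0,-4,0,0,0,1],[0,0,-4,0,0,0,1],[0,0,-2,0,0,0,1],[0,0,0,0,0,0,1]]]'
python3 go.py 0.418 0.125 0.13 4
```

```text
t: 23.0
tool_pos: [0.4371, -0.0778, 0.0181]
orientation: [-3.096, -0.52, 0.005]
force: [-0.0, 0.6, -0.5]
opening: 0.0403
t: 23.5
tool_pos: [0.4397, -0.0798, 0.0209]
orientation: [3.098, 0.517, 0.003]
force: [-1.8, 0.6, 6.3]
opening: 0.0137
t: 24.0
tool_pos: [0.4412, -0.0803, 0.1435]
orientation: [3.096, 0.517, 0.01]
force: [-0.1, -0.0, -1.2]
opening: 0.0139
t 24.0 turn [ 0.19 -0.35 14.95] shift now-axes [  4.47 -20.17   1.3 ] target-axes [ -0.88 -20.64   1.35] op 0.0139
```

```bash
python3 -m inch '[[[0,0,0,0,0,7.5,1],[0,0,0,0,0,7.5,1],[-0.18,-4.1,0.2,0,0,0,1],[-0.18,-4.1,0.2,0,0,0,1],[-0.18,-4.1,0.2,0,0,0,1]]]'
python3 -m inch '[[[-0.18,-4.1,0.2,0,0,0,1],[-0.18,-4.1,0.2,0,0,0,1],[0,0,0,0,0,0,1],[0,0,0,0,0,0,1]]]'
python3 go.py 0.418 0.125 0.026 4
python3 - <<'E'
from h import *
a=cam('wrist')['image'];b=cam('top')['image']
cv2.imwrite('pics/v7.png',cv2.convertScaleAbs(np.hstack([cv2.resize(a,(400,300)),cv2.resize(b,(400,300))]),alpha=1.3))
E
```

```text
t: 24.5
tool_pos: [0.4234, 0.0438, 0.1317]
orientation: [-3.14, -0.106, 0.004]
force: [-0.2, 0.6, -1.0]
opening: 0.0139
t: 24.9
tool_pos: [0.4143, 0.1249, 0.128]
orientation: [3.139, 0.113, -0.004]
force: [0.6, -0.5, -1.9]
opening: 0.014
t 24.9 turn [0.03 0.15 0.12] shift now-axes [3.900e-01 1.000e-02 1.019e+01] target-axes [ 0.37  0.02 10.2 ] op 0.014
```

View pics/v7.png

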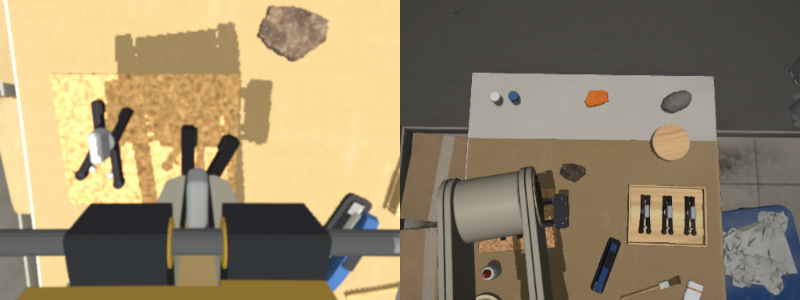

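D lies on the mat with room for E. The three shut clamps are still in the tray. I place E.

```bash
python3 -m inch '[[[0.4,0,3.5,0,0,0,1],[0,0,3.5,0,0,0,1],[0,0,2.2,0,0,0,1],[0,0,0.9,0,0,0,1],[0,0,0,0,0,0,1]]]'
python3 -m inch '[[[0,0,0,0,0,0,1],[0,0,0,0,0,0,0.5],[0,0,0,0,0,0,0.14],[0,0,0,0,0,0,0.14],[0,0,0,0,0,0,0.14]]]'
python3 -m inch '[[[0,0,-4,0,0,0,0.14],[0,0,-4,0,0,0,0.14],[0,0,-4,0,0,0,0.14]]]'
python3 go.py 0.47 0.02 0.2 0
```

```text
t: 25.5
tool_pos: [0.4185, 0.1235, 0.0274]
orientation: [3.139, 0.106, -0.005]
force: [-0.2, -0.3, -1.2]
opening: 0.0143
t: 26.0
tool_pos: [0.42, 0.1249, 0.0292]
orientation: [-3.14, -0.109, -0.002]
force: [0.3, 1.1, -0.6]
opening: 0.0387
t: 26.3
tool_pos: [0.419, 0.1247, 0.1499]
orientation: [3.14, 0.109, -0.001]
force: [0.7, 1.0, -0.5]
opening: 0.04
t 26.3 turn [0.   0.04 3.97] shift now-axes [ 4.36 10.8  -5.01] target-axes [ 5.1  10.47 -5.01] op 0.04
```

```bash
python3 -m inch '[[[0,0,-1,0,0,4,-1],[3,2.4,-1,0,0,0,-1],[3,2.4,-1,0,0,0,-1],[3,2.4,-1,0,0,0,-1],[3,2.4,-1,0,0,0,-1]]]'
python3 -m inch '[[[0,0,0,0,0,0,-1],[0,0,0,0,0,0,-1],[0,0,0,0,0,0,-1]]]'
python3 - <<'E'
from h import *
for n,z in (('wrist',.012),('top',.012)):
    c=cam(n);I=c['image'];h=cv2.cvtColor(I,cv2.COLOR_BGR2HSV)
    u=px(c,[.539,.03,.012])[0].round().astype(int);print(n,u,h[u[1],u[0]])
    np.save(f'pics/{n}.npy',I)
    v={'wrist':I,'top':I}[n]
    cv2.imwrite(f'pics/{n}_s.png',v)
a=cv2.imread('pics/wrist_s.png');b=cv2.imread('pics/top_s.png')
cv2.imwrite('pics/v8.png',cv2.convertScaleAbs(np.hstack([cv2.resize(a,(400,300)),cv2.resize(b,(400,300))]),alpha=1.3))
E
```

```text
t: 26.8
tool_pos: [0.5406, 0.0277, 0.1993]
orientation: [-3.141, 0.0, -0.001]
force: [0.1, 0.6, -0.4]
opening: 0.0756
t: 27.1
tool_pos: [0.5386, 0.0293, 0.1981]
orientation: [-3.141, 0.0, 0.002]
force: [1.6, -0.4, 0.3]
opening: 0.0923
wrist [252 168] [ 15  85 111]
top [222 221] [13 63 65]
```

View pics/v8.png

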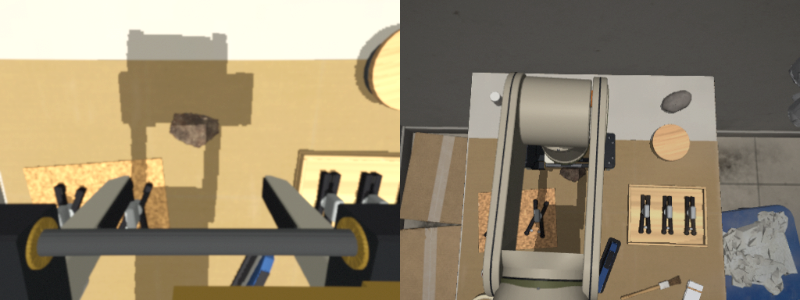

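```bash
python3 - <<'E'
from h import *
c=cam('top');I=cv2.imread('pics/top0.png');h=cv2.cvtColor(I,cv2.COLOR_BGR2HSV)
g=I[195:245,190:255].max(2);M=np.zeros(I.shape[:2],'uint8');M[195:245,190:255]=(g<85)
k,L,S,C=cv2.connectedComponentsWithStats(M);i=1+S[1:,4].argmax()
print(S[i],C[i],np.percentile(g,[5,15,30,60]))
ys,xs=np.where(L==i);P=w(c,np.c_[xs,ys],.010)[:,:2].astype('f4')
r=cv2.minAreaRect(P);print('rect',r,'cent',P.mean(0),'aabb',P.min(0),P.max(0))
for a in range(0,180,15):
    t=np.radians(a);p=P@[np.cos(t),np.sin(t)];print(a,np.ptp(p).round(4),end='; ')
m,v=pca(P);print('\npca',m,v,np.degrees(np.arctan2(v[1],v[0])))
# stand: ellipse fit by wood colour
B=np.zeros(I.shape[:2],'uint8');B[150:215,310:385]=1
B&=((h[...,1]>80)&(h[...,2]>140)).astype('uint8')
k,L,S,C=cv2.connectedComponentsWithStats(B);i=1+S[1:,4].argmax()
ys,xs=np.where(L==i);Q=w(c,np.c_[xs,ys],.036)[:,:2];print('stand',S[i],Q.mean(0),np.ptp(Q,axis=0),(Q.min(0)+Q.max(0))/2)
print('q',np.round(robot.read_state()['q'],2))
cr=I[185:255,180:265].copy();cv2.imwrite('pics/sh.png',cv2.convertScaleAbs(cv2.resize(cr,None,fx=6,fy=6,interpolation=cv2.INTER_CUBIC),alpha=1.5))
E
```

```text
[204 209  34  25 610] [220.49016393 219.82295082] [ 47.  60. 101. 102.]
rect ((0.5413698554039001, 0.03154635801911354), (0.06951607018709183, 0.05164920911192894), 64.97154998779297) cent [0.5411305  0.03240584] aabb [ 0.5123291  -0.00359076] [0.56500894 0.06815586]
0 0.0527; 15 0.0577; 30 0.0613; 45 0.0649; 60 0.0691; 75 0.0713; 90 0.0717; 105 0.0732; 120 0.0702; 135 0.0634; 150 0.054; 165 0.0514; 
pca [0.5411305  0.03240584] [-0.0920241 -0.9957568] -95.28005
stand [ 324  160   47   45 1583] [ 0.62226161 -0.23970649] [0.09758067 0.09963954] [ 0.62301906 -0.24046785]
q [-0.04 -0.02  1.68  0.    1.48  1.53]
```

View pics/sh.png

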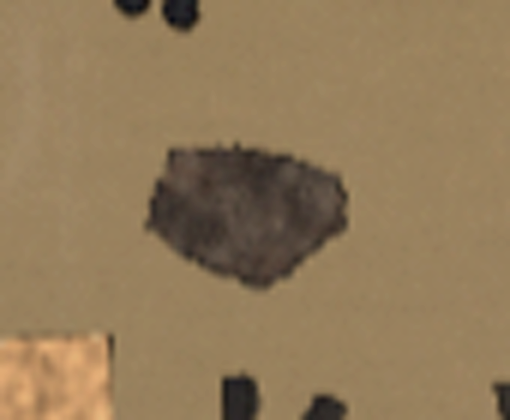

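The sherd reads about 53 × 72 mm, which fits 57 × 75 with its edge pixels lost. Its x axis is roughly world x and its centre is about (0.540, 0.031). I turn the tool to 85° yaw.

```bash
python3 -m inch '[[[0,0,0,0,0,-8.5,-1],[0,0,0,0,0,-8.5,-1],[0,0,0,0,0,-8.5,-1],[0,0,0,0,0,-8.5,-1],[0,0,0,0,0,-8.5,-1]]]' 15
python3 -m inch '[[[0,0,1,0,0,-8.5,-1],[0,0,1,0,0,-8.5,-1],[0,0,1,0,0,-8.5,-1],[0,0,1,0,0,-8.5,-1],[0,0,1,0,0,-8.5,-1]]]'
python3 -m inch '[[[0,0,0,0,0,0,-1],[0,0,0,0,0,0,-1]]]'
python3 go.py 0.539 0.031 0.005 85
```

```text
t: 27.75
tool_pos: [0.5389, 0.0293, 0.1987]
orientation: [-2.924, -1.148, -0.0]
force: [-0.6, 0.4, 0.5]
opening: 0.0924
t: 28.25
tool_pos: [0.5389, 0.0294, 0.1483]
orientation: [2.309, 2.13, 0.0]
force: [-0.7, -0.5, -0.5]
opening: 0.093
t: 28.45
tool_pos: [0.5391, 0.0291, 0.1488]
orientation: [-2.321, -2.117, 0.0]
force: [-0.3, 0.1, -0.2]
opening: 0.0932
t 28.4 turn [-0.01 -0.   -0.26] shift now-axes [ 0.19 -0.03 14.38] target-axes [ 0.19 -0.03 14.38] op 0.0932
```

```bash
python3 -m inch '[[[0.2,0,4,0,0,0,-1],[0,0,4,0,0,0,-1],[0,0,3,0,0,0,-1],[0,0,1,0,0,0,-1],[0,0,0,0,0,0,-1]]]'
python3 go.py 0.539 0.031 0.005 85
python3 - <<'E'
from h import *
a=cam('wrist')['image'];b=cam('side')['image']
cv2.imwrite('pics/v9.png',cv2.convertScaleAbs(np.hstack([cv2.resize(a,(400,300)),cv2.resize(b,(400,300))]),alpha=1.3))
E
```

```text
t: 28.95
tool_pos: [0.5387, 0.0308, 0.0278]
orientation: [-2.318, -2.118, 0.003]
force: [-0.1, 0.2, -0.4]
opening: 0.0929
t 28.9 turn [-0.14  0.   -0.15] shift now-axes [0.02 0.04 2.28] target-axes [0.02 0.03 2.28] op 0.0929
```

View pics/v9.png

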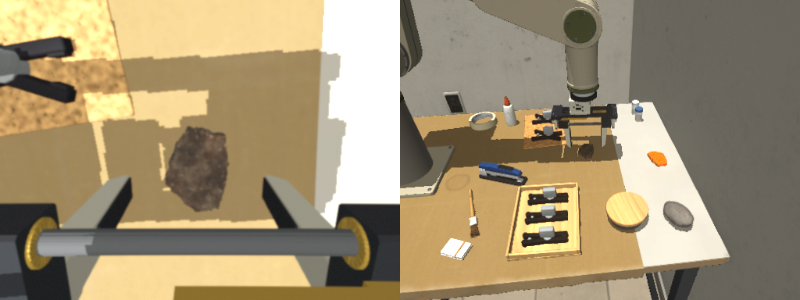

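The sherd sits midway between the fingers. I lower and close.

```bash
python3 -m inch '[[[0,0,1,0,0,0,-1],[0,0,0.8,0,0,0,-1],[0,0,0.5,0,0,0,-1],[0,0,0,0,0,0,-1],[0,0,0,0,0,0,-1]]]'
python3 -m inch '[[[0,0,0,0,0,0,1],[0,0,0,0,0,0,1],[0,0,0,0,0,0,1],[0,0,0,0,0,0,1],[0,0,0,0,0,0,1]]]'
python3 -m inch '[[[0,0,0,0,0,0,1],[0,0,0,0,0,0,1],[0,0,0,0,0,0,1]]]'
```

```text
t: 29.55
tool_pos: [0.5395, 0.0306, 0.0055]
orientation: [-2.317, -2.121, 0.001]
force: [0.3, 0.8, -0.8]
opening: 0.0932
t: 30.05
tool_pos: [0.5397, 0.0307, 0.0057]
orientation: [2.317, 2.122, 0.0]
force: [0.6, 0.5, 0.2]
opening: 0.0577
t: 30.35
tool_pos: [0.5396, 0.0306, 0.0056]
orientation: [-2.317, -2.122, 0.0]
force: [0.4, 0.2, -1.1]
opening: 0.0484
```

```bash
python3 -m inch '[[[0,0,0,0,0,0,1],[0,0,0,0,0,0,1],[0,0,0,0,0,0,1]]]'
python3 -m inch '[[[0,0,-1,0,0,0,1],[0,0,-3,0,0,0,1],[0,0,-4,0,0,0,1],[0,0,-3,0,0,0,1],[0,0,0,0,0,0,1]]]'
python3 -m inch '[[[0,0,0,0,0,0,1],[0,0,0,0,0,0,1]]]'
python3 go.py 0.622 -0.24 0.12 85
python3 - <<'E'
from h import *
c=cam('wrist');a=c['image'];s=robot.read_state();print(s['tool_pos'],s['orientation'])
np.savez('pics/grip.npz',a=a,R=c['R'],t=c['t'],p=s['tool_pos'])
cv2.imwrite('pics/v10.png',cv2.convertScaleAbs(a,alpha=1.4))
E
```

```text
t: 30.65
tool_pos: [0.5396, 0.0306, 0.0056]
orientation: [-2.317, -2.122, 0.0]
force: [0.2, -0.1, 0.5]
opening: 0.0483
t: 31.15
tool_pos: [0.5436, 0.0305, 0.1222]
orientation: [2.312, 2.117, 0.011]
force: [1.0, -0.5, 0.3]
opening: 0.0482
t: 31.35
tool_pos: [0.5387, 0.0307, 0.1145]
orientation: [-2.316, -2.121, 0.002]
force: [0.1, -0.7, -1.2]
opening: 0.0482
t 31.4 turn [-0.11  0.01 -0.03] shift now-axes [-26.23  10.67  -0.56] target-axes [-26.24  10.65  -0.55] op 0.0482
[0.53843794 0.03068948 0.11406367] [-2.31552554 -2.12030053  0.003061  ]
```

View pics/v10.png

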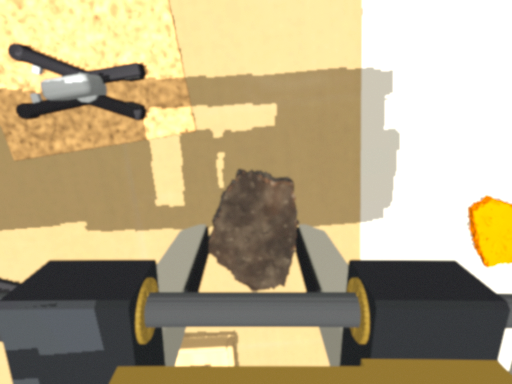

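```bash
python3 - <<'E'
from h import *
g=np.load('pics/grip.npz');c=robot.read_camera('wrist');c['R'],c['t']=g['R'],g['t'];p=g['p']
I=g['a'];h=cv2.cvtColor(I,cv2.COLOR_BGR2HSV)
Q=w(c,[(254,170),(258,290),(210,228),(298,225),(254,228)],p[2]+.0064)
print((Q[:,:2]-p[:2]).round(4).tolist(), np.ptp(Q[:,:2],axis=0))
E
```

```text
[[0.0054, 0.0411], [0.0017, -0.0275], [-0.0204, 0.0119], [0.0259, 0.0096], [0.0027, 0.0099]] [0.04636092 0.06858519]
```

```bash
python3 -m inch '[[[-2,0.8,-0.2,0,0,0,1],[-3.5,1.4,0,0,0,0,1],[-3.5,1.4,0,0,0,0,1],[-3.5,1.4,0,0,0,0,1],[-3.5,1.4,0,0,0,0,1]]]'
python3 -m inch '[[[-3.5,1.4,0,0,0,0,1],[-3.5,1.4,0,0,0,0,1],[-2.5,1,0,0,0,0,1],[-1.1,0.4,0,0,0,0,1],[0,0,0,0,0,0,1]]]'
python3 -m inch '[[[0,0,0,0,0,0,1],[0,0,0,0,0,0,1]]]'
python3 go.py 0.621 -0.244 0.043 85
python3 - <<'E'
from h import *
c=cam('wrist');a=c['image'];X=[.622+.052*np.cos(t) for t in np.linspace(0,6.28,60)];Y=[-.24+.052*np.sin(t) for t in np.linspace(0,6.28,60)]
b=cv2.convertScaleAbs(a,alpha=1.3)
cv2.polylines(b,[px(c,np.c_[X,Y,[.036]*60]).astype(int).reshape(-1,1,2)],True,(0,0,255),1)
cv2.imwrite('pics/v11.png',b)
E
```

```text
t: 31.95
tool_pos: [0.5888, -0.1355, 0.1161]
orientation: [-2.315, -2.12, 0.002]
force: [0.2, 0.3, -0.6]
opening: 0.0481
t: 32.45
tool_pos: [0.6212, -0.2445, 0.1162]
orientation: [-2.317, -2.118, 0.001]
force: [-0.3, 0.9, -0.2]
opening: 0.0482
t: 32.65
tool_pos: [0.6216, -0.242, 0.1173]
orientation: [-2.315, -2.123, 0.0]
force: [-0.3, -0.5, 0.5]
opening: 0.048
t 32.6 turn [-0.04 -0.04  0.04] shift now-axes [-0.21 -0.04  7.43] target-axes [-0.21 -0.05  7.43] op 0.048
```

View pics/v11.png

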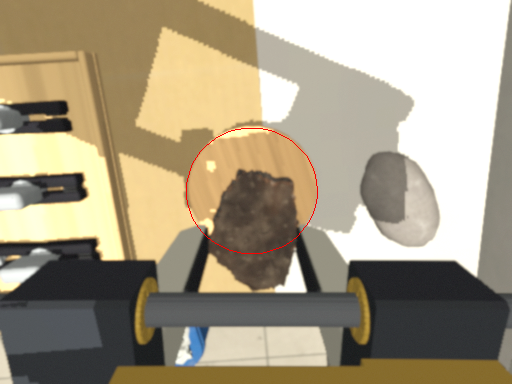

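The projected circle matches the stand. I lower and release the sherd.

```bash
python3 -m inch '[[[-0.2,0,2.5,0,0,0,1],[0,0,2.5,0,0,0,1],[0,0,1.3,0,0,0,1],[0,0,0.7,0,0,0,1],[0,0,0,0,0,0,1]]]'
python3 -m inch '[[[0,0,0.3,0,0,0,1],[0,0,0,0,0,0,1],[0,0,0,0,0,0,1]]]'
python3 -m inch '[[[0,0,0,0,0,0,0],[0,0,0,0,0,0,-0.4],[0,0,0,0,0,0,-0.8],[0,0,0,0,0,0,-0.8],[0,0,0,0,0,0,-0.8]]]'
python3 -m inch '[[[0,0,-2,0,0,0,-0.8],[0,0,-4,0,0,0,-0.8],[0,0,-4,0,0,0,-0.8],[0,0,-4,0,0,0,-0.8],[0,0,-4,0,0,0,-0.8]]]'
python3 - <<'E'
from h import *
c=cam('wrist');a=c['image'];t=np.linspace(0,6.28,60)
b=cv2.convertScaleAbs(a,alpha=1.3)
for r,z in((.052,.036),(.012,.048)):
    cv2.polylines(b,[px(c,np.c_[.622+r*np.cos(t),-.24+r*np.sin(t),0*t+z]).astype(int).reshape(-1,1,2)],True,(0,0,255),1)
d=cam('top')['image']
cv2.imwrite('pics/v12.png',np.hstack([cv2.resize(b,(400,300)),cv2.resize(d,(400,300))]))
E
```

```text
t: 33.2
tool_pos: [0.6212, -0.2449, 0.0469]
orientation: [-2.315, -2.121, 0.001]
force: [0.3, 0.9, -0.9]
opening: 0.049
t: 33.5
tool_pos: [0.6223, -0.246, 0.0457]
orientation: [2.316, 2.121, 0.001]
force: [-0.5, -0.5, -0.6]
opening: 0.0481
t: 34.0
tool_pos: [0.6217, -0.2456, 0.0447]
orientation: [2.317, 2.122, 0.0]
force: [-0.7, 0.4, -0.1]
opening: 0.0757
t: 34.5
tool_pos: [0.6215, -0.2455, 0.2263]
orientation: [2.317, 2.122, 0.0]
force: [0.8, -0.8, 0.4]
opening: 0.0839
```

View pics/v12.png

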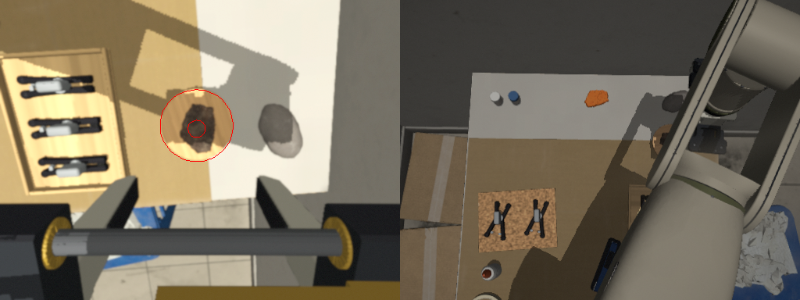

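The sherd sits centred: its middle is about 2 px from the circle's, roughly 3 mm. I clear the arm for a last overall check.

```bash
python3 -m inch '[[[-3.8,-2.5,0,0,0,0,-0.8],[-3.8,-2.5,0,0,0,0,-0.8],[-3.8,-2.5,0,0,0,0,-0.8],[-3.8,-2.5,0,0,0,0,-0.8],[-3.8,-2.5,0,0,0,0,-0.8]]]'
python3 -m inch '[[[-3.8,-2.5,0,0,0,0,-0.8],[-3.8,-2.5,0,0,0,0,-0.8],[-3,-2,0,0,0,0,-0.8],[0,0,0,0,0,0,-0.8],[0,0,0,0,0,0,-0.8]]]'
python3 - <<'E'
from h import *
c=cam('top');a=c['image'];b=cv2.convertScaleAbs(a,alpha=1.4);d=cv2.convertScaleAbs(cam('side')['image'],alpha=1.3)
cv2.imwrite('pics/v13.png',np.vstack([cv2.resize(b[120:360,60:440],(800,505))[:400],cv2.resize(d[90:290,100:400],(300,200)).repeat(1,0) if 0 else cv2.copyMakeBorder(d[100:300,100:420],0,0,0,480,cv2.BORDER_CONSTANT)]))
# sherd on stand from top cam
M=np.zeros(a.shape[:2],'uint8');M[158:208,320:372]=a[158:208,320:372].max(2)<95
k,L,S,C=cv2.connectedComponentsWithStats(M)
for i in range(1,k):
    if S[i,4]>80:
        ys,xs=np.where(L==i);P=w(c,np.c_[xs,ys],.046)[:,:2];print(S[i],P.mean(0),(P.min(0)+P.max(0))/2,np.ptp(P,axis=0))
E
```

```text
t: 35.1
tool_pos: [0.4792, -0.425, 0.2243]
orientation: [-2.316, -2.122, 0.0]
force: [-0.0, -0.6, -0.2]
opening: 0.0833
t: 35.6
tool_pos: [0.4007, -0.5238, 0.224]
orientation: [-2.319, -2.119, -0.001]
force: [0.5, 0.5, -0.9]
opening: 0.0837
[320 165  28  42 156] [ 0.60150856 -0.19491979] [ 0.61271313 -0.20859079] [0.08945649 0.0566628 ]
[333 170  33  23 581] [ 0.62480803 -0.24206354] [ 0.62270892 -0.24284644] [0.04831733 0.06899338]
```

No more pictures can be viewed, so I check the clamps by numbers.

```bash
python3 - <<'E'
from h import *
c=cam('top');I=c['image']
for nm,cn in(('tray',(.423,-.2267)),('mat',(.409,.179)),('elsewhere',None)):
    M=(I.max(2)<60).astype('uint8')
    M=cv2.morphologyEx(M,cv2.MORPH_CLOSE,np.ones((3,3)))
    k,L,S,C=cv2.connectedComponentsWithStats(M)
    for i in range(1,k):
        ys,xs=np.where(L==i)
        if not 100<len(xs)<1500: continue
        P=w(c,np.c_[xs,ys],.014)[:,:2];m=P.mean(0)
        if cn is not None and np.abs(m-cn).max()<.1 or cn is None and .3<m[0]<.8 and abs(m[1])<.35 and np.abs(m-(.423,-.2267)).max()>.1 and np.abs(m-(.409,.179)).max()>.1:
            v=cv2.minAreaRect(P.astype('f4'));print(nm,S[i,4],m.round(3),'off',(m-cn).round(3) if cn else '','rect',np.sort(v[1]).round(3))
E
```

```text
tray 451 [ 0.427 -0.166] off [0.004 0.061] rect [0.032 0.103]
tray 490 [ 0.422 -0.226] off [-0.001  0.   ] rect [0.032 0.103]
tray 538 [ 0.421 -0.289] off [-0.002 -0.062] rect [0.034 0.105]
mat 349 [0.414 0.219] off [0.005 0.04 ] rect [0.043 0.099]
mat 245 [0.411 0.111] off [ 0.002 -0.068] rect [0.021 0.096]
mat 114 [0.391 0.144] off [-0.018 -0.035] rect [0.011 0.054]
mat 107 [0.383 0.251] off [-0.026  0.072] rect [0.013 0.045]
elsewhere 394 [ 0.633 -0.246] off  rect [0.048 0.068]
```

```bash
python3 -c "
from plant import robot
print(robot.close_job(), robot.read_state()['t'])"
```

```text
the job is handed in; nothing more can be done
the job is handed in; nothing more can be done
```

I sorted the five clamps that were present, then set the sherd on the mending stand and handed the job in at about 36 s. The three shut clamps are side by side on the tray floor and the two open ones are apart on the cork mat. No sixth clamp was seen, and I saw no clamp knocked aside.

**Last checks (overhead camera):**
- **Shut clamps:** they lie within about 5 mm of the tray's centre line, at y offsets of +61, 0 and −62 mm. They measure 32–34 mm wide, so they are still shut.
- **Open clamps:** both are on the mat with their jaws open. No clamp was found anywhere else.
- **Sherd:** its centre is about 3 mm from the stand's centre, within the 12 mm allowed and with no overhang seen.
- **Arm:** it was clear of everything when I handed in.

**What disagreed or was not checked:**
- The gripper closed to 48 mm on the sherd, where I expected 57 mm. It may have turned slightly in the grip, but it was held steadily.
- My last overview picture was refused because the 16-picture limit was reached, so the final clamp check was by numbers only. Nothing measured tilt directly; in the pictures I did see, the clamps and the sherd looked flat.

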